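Lay the spice tins down in the drawer insert

TASK

Two spice tins, one red and one green, stand at one end of the wooden drawer insert and must lie down so that the insert fits back into its shallow drawer. Push each one over so that it falls along its lane, lid away from where it stood, and comes to lie flat on a broad face, wholly inside the blue felt strip of its lane. Only push them, do not pick up or carry them, and leave the jars and the orange dish alone.

Things in the scene. Friction and masses are not known exactly. Their poses are not given: they have to be found in the camera images.
- tray: Fixed pale wooden spice-drawer insert, 220 x 190 mm, 18 mm high over its rim (7 mm thick), floor 6 mm above the worktop. Origin: centre of its underside. Its x axis runs along its two lanes, from the end where the tins stand to the other end; y runs across the lanes. A 5 mm divider, 14 mm high, separates the lanes, which lie at y = +45 and -45 mm. In each lane a flat blue felt strip with a thin white edge.
- felt_a (a point): Centre of the felt strip in the lane at tray y = +45 mm, on the tray floor (18 mm from the tray's centre along x). The strip is 150 mm long along x and 80 mm wide along y, white edge included; axes as the tray's.
- felt_b (a point): The same for the strip in the lane at tray y = -45 mm.
- red_center (a point): Centre of the loose red box-shaped spice tin with a red lid, about 90 g, standing in either lane, about 71 mm before the felt strip's centre. Axes square to its faces: 30 mm thick along x, 48 mm wide along y, 111 mm tall along z. At the start x points along the lane within about 0.06 rad. Pushed along x near its top, it tips over its bottom edge and falls once the top has gone about 35 mm.
- green_center (a point): The same for the green and yellow tin with a green lid, standing in the other lane: 30 mm thick along x, 43 mm wide along y, 103 mm tall along z.
- yellow_cap_jar: Loose glass spice jar with a yellow cap, 49 x 49 x 98 mm, standing to the right of the tray; a bystander. Origin: centre of its underside.
- mint_cap_jar: Loose glass spice jar with a pale green cap, 44 x 44 x 106 mm, standing to the right of the tray; a bystander. Origin: centre of its underside.
- spoon_rest: Loose shallow orange dish, 140 mm across, 29 mm high, on the cooktop; a bystander. Origin: centre of its underside.
- red_foot_l (a point): Point on the red tin's narrow side (+24 mm along the y axis of red_center), half-way through its thickness, at its underside.
- red_foot_r (a point): Point on the red tin's narrow side (-24 mm along the y axis of red_center), half-way through its thickness, at its underside.
- red_lid_l (a point): Point on the red tin's narrow side (+24 mm along the y axis of red_center), half-way through its thickness, at its lid top (111 mm up).
- red_lid_r (a point): Point on the red tin's narrow side (-24 mm along the y axis of red_center), half-way through its thickness, at its lid top (111 mm up).
- green_foot_l (a point): Point on the green tin's narrow side (+21.5 mm along the y axis of green_center), half-way through its thickness, at its underside.
- green_foot_r (a point): Point on the green tin's narrow side (-21.5 mm along the y axis of green_center), half-way through its thickness, at its underside.
- green_lid_l (a point): Point on the green tin's narrow side (+21.5 mm along the y axis of green_center), half-way through its thickness, at its lid top (103 mm up).
- green_lid_r (a point): Point on the green tin's narrow side (-21.5 mm along the y axis of green_center), half-way through its thickness, at its lid top (103 mm up).
Not all that is in view belongs to the job. Leave any purple look-alike of the part that bears green_center alone. There is more than one size of the part that bears red_center; the job needs the smaller.

How it is judged:
By the outcome, as a careful person would: the job done as asked, in the order asked, and still so for the second after the job is handed in, with the robot touching nothing.
It also fails if it takes over 38 s, if anything falls off the work surface, if the arm or the gripper's body presses on something with over 40 N, if the wrist force passes 120 N, or if a joint passes its speed limit or range.

ROBOT

A 6-joint arm with a two-finger parallel gripper is mounted at the origin on a cart in front of the work surface, level with it; the furniture and walls round the work are solid. World frame = base frame: x ahead of the robot, y to its left, z up, the work surface at z = 0. Lengths are in mm, angles in rad, forces in N, time in s.
With the tool pointing down it reaches from about 300 to 775 mm from the base axis. Payload 14.6 kg.
Tool frame: the origin (TCP) lies midway between the tips of the shut fingers; the grasp point (between the pads) lies 19 mm behind it (manip.grip_depth is the distance from the TCP to the grasp point, in mm); x points along the fingers, y is the direction in which the jaws open and shut, and the axes are right-handed (so a half turn about x gives the same grasp; the last joint's range is limited). The gripper opens to 94 mm and grips with 3 to 60 N. Pads are 16 mm wide; open, the fingers measure 119 mm over their backs; the gripper's body (75 mm by 177 mm) begins 78 mm behind the grasp point.
Start: joints at [-1.264, 0.3, 1.521, -0, 1.321, -0.067], TCP at [200.828, -512.013, 205.446] pointing down, gripper open.
Joint ranges: [-3.03, 3.03], [-0.79, 2.21], [0.23, 2.52], [-1.04, 4.18], [0, 3.07], [-2.55, 2.55]. Speed limits (rad/s): [2.22, 2.22, 2.57, 3.14, 3.14, 3.14].

INTERFACE

Orientations are given as [roll, pitch, yaw] about the fixed x, y, z axes, in that order (R = Rz(yaw) Ry(pitch) Rx(roll)).
In Python, from cell import readout, cams, ticket, manip gives the robot as it stands. The module is installed in compiled form; this text tells all that it offers.
- The arm moves only by the tool apply_moves, never from a script. Its argument "plan" is one flat list of numbers, 7 for each row, row after row: the turn, a rotation vector about the tool's x, y, z in rad, then the shift along the tool's x, y, z in m, then the opening in per cent of the stroke, from 0 (shut) to 100 (fully open). In form: [wx, wy, wz, x, y, z, fingers, wx, wy, wz, x, y, z, fingers, ...]. A call has 1 to 5 rows; each row shifts and turns the commanded pose from where the row before left it, along the tool's axes as they then stand; what a row does not reach is not made up. A row lasts 1/8 s, in which the tool goes at most 62.5 mm and 10.7 degrees, less where a joint would pass 70% of its speed; a pose out of reach is approached as far as the arm can. A call with a gripper value outside its range is refused whole. The fingers move at their own pace and stop on an object; "force" is the grip in N (left out, the last holds). Time passes only in rows, so rows that do not move let the fingers close. It gives the time, the measured TCP pose, the force and the opening at its end, in the units of the state.
- readout.read_state(): the state, without advancing time (a new reading comes with each control period).
- cams.camera(name): name is "scene" or "top" or "wrist"; returns a dict with "image" (480x640x3 uint8, red, green, blue), "fovy" (degrees; the focal length in pixels is half the picture's height over the tangent of half this angle, whatever the lens; pixels are square), "cx", "cy" (the principal point, pixels), "position" and "orientation" of the camera in the world; the wrist camera has in their place "T_tool_cam" (4x4, takes a point from camera to tool coordinates, whose origin is the TCP and whose axes are the tool frame's). Camera axes: x right, y down, z forward; pixel columns grow to the right and rows downward; lengths in mm; the calibration is good to about 2 mm. A picture is of the moment at which its call begins: read the wrist's pose just before it. There is no depth.
- ticket.sign_off(): hands the job in, once; it reports no verdict.
The state is a dict: "clock": time; "joints": joint angles; "qd": joint speeds; "effort": joint torques, N m; "eef_pos": TCP position; "eef_rot": TCP orientation; "wrist_force": force on the tool from outside, world axes, zero at the start; "moment": the same for the moment, N m; "finger_gap": finger opening in mm.
Only numpy, scipy, OpenCV 4.12 (cv2) and the standard library are available. Lean on these libraries where they do the work, as an engineer would, in place of code of your own. Each camera call takes 0.05 s, during which the arm holds its last target.

## Working session

There is one attempt and no reset: what is moved stays moved. The work goes in short steps, Python scripts to look and compute and a tool call to move; the robot and the scene stay as the last step left them, time stands still between calls to the robot, and variables do not carry over. Pictures are saved under pics/ and viewed, and the job is handed in when it is done.

Besides the shell and the picture viewer there is one more tool, called by a JSON object that holds its "op" and its "data", one argument or row to a line. apply_moves: Moves the arm, as the interface text tells. Its arguments: {"type":"object","properties":{"plan":{"type":"array","items":{"type":"number"}},"force":{"type":"number"}},"required":["plan"]}

```bash
mkdir -p pics; ls
python3 - <<'E'
from cell import readout,cams
import cv2
print(readout.read_state())
for n in ["scene","top","wrist"]:
    c=cams.camera(n); cv2.imwrite(f"pics/{n}0.png",c["image"][:,:,::-1]); print({k:v for k,v in c.items() if k!="image"})
E
```

```text
pics
{'clock': 0.0, 'joints': array([-1.26358351e+00,  3.00488606e-01,  1.52162720e+00, -7.27919155e-06,
        1.32066744e+00, -6.65815948e-02]), 'qd': array([ 9.34082356e-05,  1.09174046e-03,  1.72667638e-04,  1.73597585e-03,
       -9.99172922e-04,  5.01467458e-04]), 'effort': array([ 6.81593501e-04, -5.31808984e+01, -3.52738309e+01,  7.09606684e-02,
        2.44831044e-02, -7.99577151e-05]), 'eef_pos': array([ 200.75456076, -511.75782583,  204.85721307]), 'eef_rot': array([-1.63145615,  1.56960571,  1.88393272]), 'wrist_force': array([ 0.08557095, -0.3607316 ,  0.96456568]), 'moment': array([-0.01666568,  0.03996912, -0.01242286]), 'finger_gap': 93.83758794643052}
{'fovy': 43.75106689040729, 'cx': 323.39985142768325, 'cy': 232.6474893712768, 'position': array([ 175.63918726, 1038.95429979,  791.80719729]), 'orientation': array([-2.1111516 , -0.01616579, -2.86674629])}
{'fovy': 44.43790717552439, 'cx': 319.3857026280761, 'cy': 255.71799554934452, 'position': array([-389.20163776,   28.55973371, 1529.81175912]), 'orientation': array([-2.581083  , -0.01260577, -1.71356199])}
{'fovy': 61.21798016260117, 'cx': 326.94184731004884, 'cy': 239.73418047914151, 'T_tool_cam': array([[ 9.03818954e-04, -2.74239219e-01,  9.61661080e-01,
        -1.79136410e+02],
       [ 9.99999446e-01, -2.71545405e-04, -1.01728860e-03,
        -7.86398333e-01],
       [ 5.40115079e-04,  9.61661467e-01,  2.74238822e-01,
        -7.98544764e+01],
       [ 0.00000000e+00,  0.00000000e+00,  0.00000000e+00,
         1.00000000e+00]])}
```

View pics/scene0.png

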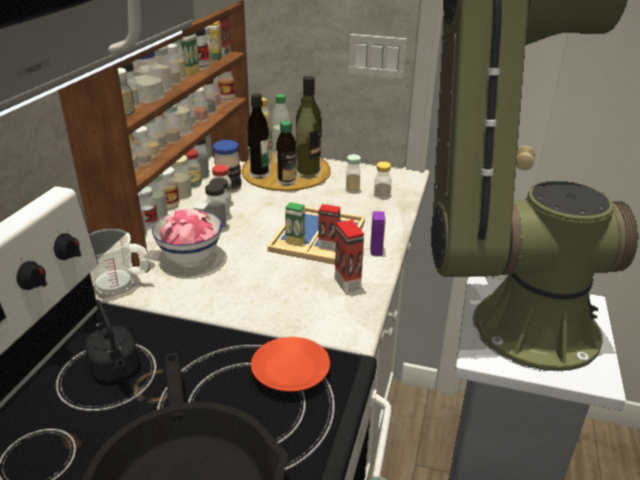

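View pics/top0.png

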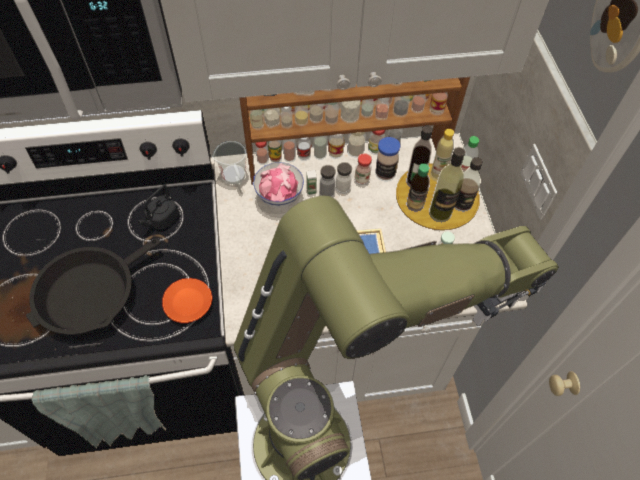

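View pics/wrist0.png

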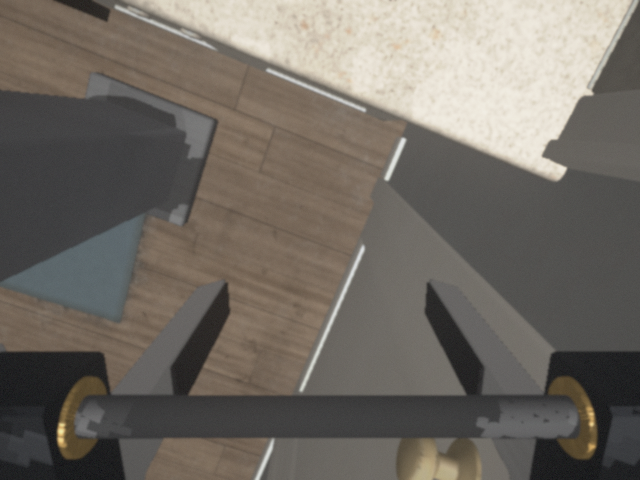

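Run:
```python
import cv2
i=cv2.imread("pics/scene0.png"); c=i[140:300,250:440]
cv2.imwrite("pics/scene0z.png",cv2.resize(c,None,fx=4,fy=3.75,interpolation=cv2.INTER_CUBIC) if 0 else cv2.resize(c,(713,600),interpolation=cv2.INTER_CUBIC))
```

```text
(no output)
```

View pics/scene0z.png

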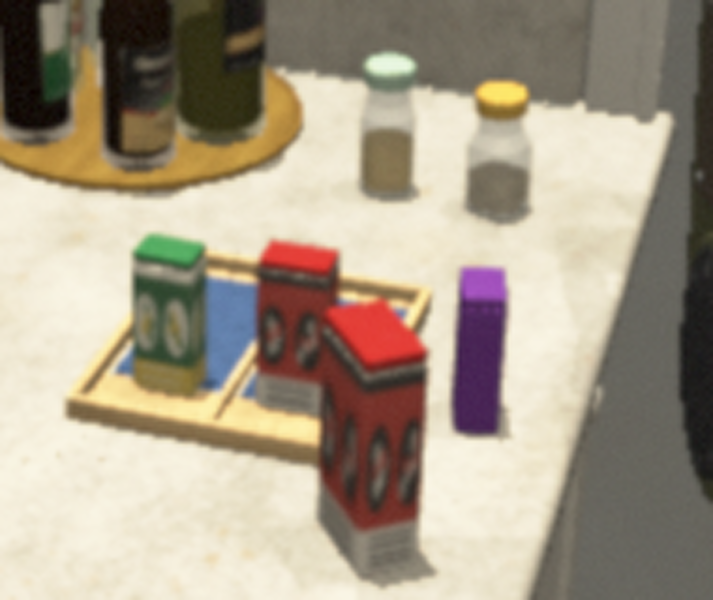

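```bash
cat > h.py <<'E'
import numpy as np, cv2
from scipy.spatial.transform import Rotation as R
from cell import readout,cams
def cam(n,save=None):
    s=readout.read_state(); c=cams.camera(n)
    f=240/np.tan(np.radians(c["fovy"]/2))
    if n=="wrist":
        T=np.eye(4);T[:3,:3]=R.from_euler("xyz",s["eef_rot"]).as_matrix();T[:3,3]=s["eef_pos"];T=T@c["T_tool_cam"]
    else:
        T=np.eye(4);T[:3,:3]=R.from_euler("xyz",c["orientation"]).as_matrix();T[:3,3]=c["position"]
    if save: cv2.imwrite(save,c["image"][:,:,::-1]); np.savez(save+".npz",T=T,f=f,cx=c["cx"],cy=c["cy"])
    return c["image"],(T,f,c["cx"],c["cy"])
def load(p):
    d=np.load(p+".npz");return d["T"],float(d["f"]),float(d["cx"]),float(d["cy"])
def bp(K,u,v,z):
    T,f,cx,cy=K; d=T[:3,:3]@np.array([(u-cx)/f,(v-cy)/f,1]);return T[:3,3]+d*(z-T[2,3])/d[2]
def proj(K,P):
    T,f,cx,cy=K; p=(np.atleast_2d(P)-T[:3,3])@T[:3,:3]; return np.c_[cx+f*p[:,0]/p[:,2],cy+f*p[:,1]/p[:,2]]
E
python3 - <<'E'
from h import *
_,K=cam("scene","pics/s1.png")
def z(n,u,v,h): print(n,bp(K,250+u/3.753,140+v/3.75,h).round(1))
z("trayL top",67,402,18);z("trayR top",432,288,18);z("tray far",190,250,18);z("tray div near",215,418,14)
z("green footL",133,385,6);z("green footR",192,397,6);z("green lidnear L",133,262,109);z("green lid nR",190,268,109);z("green lid far L",147,235,109);z("green lid far R",206,240,109)
z("red lid near L",256,268,117);z("nr",330,273,117);z("farL",270,240,117);z("farR",339,247,117)
z("red footL",255,400,6);z("red footR",318,412,6)
for h in(111,125,135): z("big lid",330,315,h);z("big lid",360,368,h);z("big",425,348,h);z("big",378,300,h)
z("bigfoot",363,577,0);z("bigfoot",318,520,0);z("bigfoot",415,555,0)
z("purp foot",453,430,0);z("p",498,433,0);z("yj",497,215,0);z("mj",387,192,0)
E
```

```text
trayL top [ 623.2 -100.6   18. ]
trayR top [ 430.6 -317.    18. ]
tray far [ 609.8 -319.4   18. ]
tray div near [ 528.6 -116.4   14. ]
green footL [ 595.8 -150.8    6. ]
green footR [ 554.1 -148.2    6. ]
green lidnear L [ 588.2 -133.8  109. ]
green lid nR [ 551.6 -137.1  109. ]
green lid far L [ 591.3 -170.7  109. ]
green lid far R [ 553.  -175.6  109. ]
red lid near L [ 508.1 -135.6  117. ]
nr [ 462.5 -143.2  117. ]
farL [ 509.8 -173.6  117. ]
farR [ 465.6 -177.7  117. ]
red footL [ 513.6 -156.9    6. ]
red footR [ 470.4 -155.     6. ]
big lid [ 451.9 -103.   111. ]
big lid [419.8 -48.6 111. ]
big [388.5 -82.1 111. ]
big [ 428.4 -129.5  111. ]
big lid [446.2 -79.5 125. ]
big lid [414.8 -26.3 125. ]
big [384.1 -59.  125. ]
big [ 423.2 -105.5  125. ]
big lid [442.2 -62.7 135. ]
big lid [411.2 -10.3 135. ]
big [381.  -42.6 135. ]
big [419.5 -88.3 135. ]
bigfoot [401.4   1.9   0. ]
bigfoot [441.4 -46.1   0. ]
bigfoot [377.  -28.3   0. ]
purp foot [ 383.4 -169.     0. ]
p [ 354.8 -174.2    0. ]
yj [ 413.3 -474.7    0. ]
mj [ 502.6 -487.     0. ]
```

Run:
```python
from h import *
s=readout.read_state();print(s["clock"]);M=R.from_euler("xyz",s["eef_rot"]).as_matrix();print(M.round(3))
# candidate: rotate about tool x by a so that tool z aligns with lane dir (-0.06,-1) or opposite
L=np.array([-.059,-.998,0]);
for t in(L,-L):
    v=M.T@t; print("wx",np.arctan2(-v[1],v[2]), "shift(m)", M.T@((np.array([490,-100,205])-s["eef_pos"])/1000))
```

```text
0.2
[[-0.     0.365 -0.931]
 [ 0.001 -0.931 -0.365]
 [-1.    -0.001 -0.   ]]
wx -1.1379964739361037 shift(m) [ 3.37149009e-04 -2.77861972e-01 -4.19638338e-01]
wx 2.0035961796536896 shift(m) [ 3.37149009e-04 -2.77861972e-01 -4.19638338e-01]
```

Run:
```python
from h import *
s=readout.read_state();M=R.from_euler("xyz",s["eef_rot"]).as_matrix()
d=(np.array([525,-100,205])-s["eef_pos"])/10000
for i in range(10):
    print((M.T@d).round(4)); M=M@R.from_rotvec([-.1138,0,0]).as_matrix()
```

```text
[ 0.     -0.0265 -0.0452]
[ 0.     -0.0212 -0.0479]
[ 0.     -0.0156 -0.05  ]
[ 0.     -0.0098 -0.0515]
[ 0.     -0.0039 -0.0523]
[ 0.      0.002  -0.0524]
[ 0.      0.008  -0.0518]
[ 0.      0.0138 -0.0506]
[ 0.      0.0195 -0.0487]
[ 0.      0.0249 -0.0462]
```

Fingers to about 11 % (≈10 mm gap).

{"op": "apply_moves", "data": {
  "plan": [-0.114, 0, 0, 0, -0.0265, -0.0452, 11, -0.114, 0, 0, 0, -0.0212, -0.0479, 11, -0.114, 0, 0, 0, -0.0156, -0.05, 11, -0.114, 0, 0, 0, -0.0098, -0.0515, 11, -0.114, 0, 0, 0, -0.0039, -0.0523, 11]
}}

```text
clock: 0.82
eef_pos: [363.6, -304.6, 205.5]
eef_rot: [1.641, 1.571, -0.553]
wrist_force: [-0.2, -0.6, 0.5]
finger_gap: 47.3
```

{"op": "apply_moves", "data": {
  "plan": [-0.114, 0, 0, 0, 0.002, -0.0524, 11, -0.114, 0, 0, 0, 0.008, -0.0518, 11, -0.114, 0, 0, 0, 0.0138, -0.0506, 11, -0.114, 0, 0, 0, 0.0195, -0.0487, 11, -0.114, 0, 0, 0, 0.0249, -0.0462, 11]
}}

```text
clock: 1.45
eef_pos: [525.6, -98.3, 205.4]
eef_rot: [-0.948, 1.571, -2.572]
wrist_force: [1.0, -0.9, -0.1]
finger_gap: 10.1
```

{"op": "apply_moves", "data": {
  "plan": [0, 0, 0, 0, 0, 0, 11, 0, 0, 0, 0, 0, 0, 11]
}}

```text
clock: 1.7
eef_pos: [524.4, -100.1, 205.2]
eef_rot: [-1.49, 1.57, -3.118]
wrist_force: [-0.5, -0.2, -0.1]
finger_gap: 10.3
```

Run:
```python
from h import *
s=readout.read_state();print(s["clock"],s["eef_pos"],s["finger_gap"],s["wrist_force"]);print(R.from_euler("xyz",s["eef_rot"]).as_matrix().round(3))
cam("wrist","pics/w1.png");cam("scene","pics/s2.png")
```

```text
1.7 [ 524.41078729 -100.10218016  205.18727651] 10.296985967160019 [-0.51693374 -0.19975747 -0.10573377]
[[-0.001  0.998 -0.058]
 [-0.    -0.058 -0.998]
 [-1.    -0.001  0.   ]]
```

View pics/w1.png

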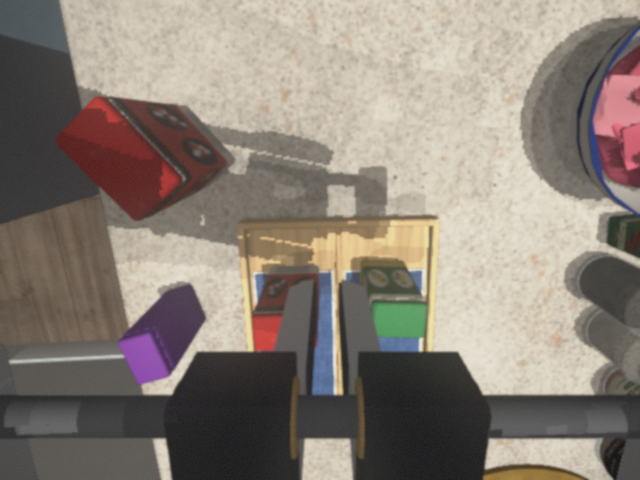

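Run:
```python
import cv2
i=cv2.imread("pics/w1.png"); c=i[205:365,230:445]
cv2.imwrite("pics/w1z.png",cv2.resize(c,None,fx=3.7,fy=3.7,interpolation=cv2.INTER_CUBIC))
```

```text
(no output)
```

View pics/w1z.png

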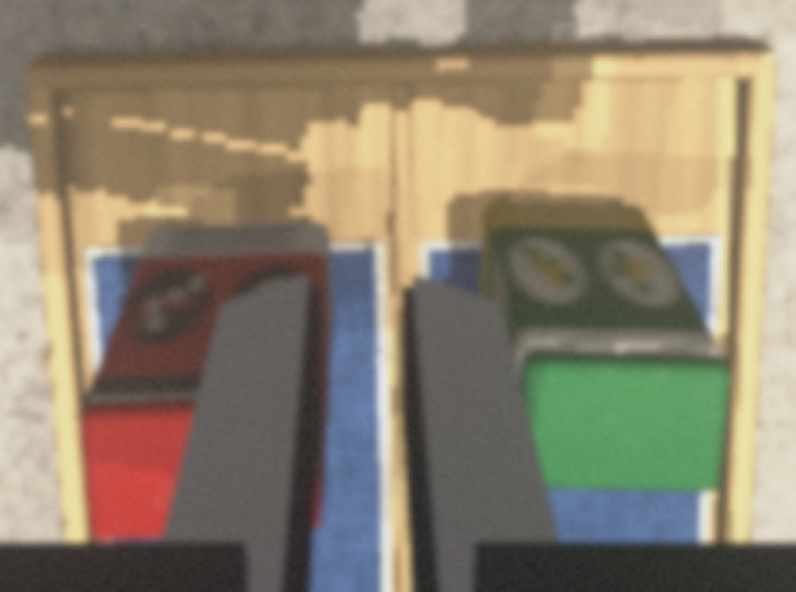

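Run:
```python
from h import *
K=load("pics/w1.png")
def z(n,u,v,h): print(n,bp(K,230+u/3.7,205+v/3.7,h).round(1))
z("tray nl",30,68,18);z("nr",772,50,18);z("divider",402,85,14)
z("felt a L",425,244,6);z("felt a R",722,240,6);z("felt b L",90,252,6);z("felt b R",382,246,6)
z("green foot L",484,200,6);z("green foot R",640,207,6)
z("green lid L",526,358,109);z("R",728,360,109);z("fL",540,492,109);z("fR",714,490,109)
z("red foot L",152,228,6);z("red foot R",328,226,6)
z("red lid L",85,405,117);z("red L far",92,538,117); z("R far",318,525,117)
```

```text
tray nl [ 440.9 -103.    18. ]
nr [ 626.7 -109.2   18. ]
divider [ 533.9 -113.8   14. ]
felt a L [ 538.  -160.1    6. ]
felt a R [ 617.4 -163.6    6. ]
felt b L [ 448.1 -157.2    6. ]
felt b R [ 526.5 -160.     6. ]
green foot L [ 554.2 -148.6    6. ]
green foot R [ 595.6 -153.     6. ]
green lid L [ 554.4 -147.1  109. ]
R [ 594.6 -149.9  109. ]
fL [ 556.5 -177.1  109. ]
fR [ 592.  -178.7  109. ]
red foot L [ 465.4 -151.3    6. ]
red foot R [ 512.4 -153.5    6. ]
red lid L [ 467.4 -148.4  117. ]
red L far [ 465.6 -177.7  117. ]
R far [ 511.1 -177.4  117. ]
```

{"op": "apply_moves", "data": {
  "plan": [0, 0, 0, 0, -0.0337, 0.024, 11, 0, 0, 0, 0.045, 0, 0, 11, 0, 0, 0, 0.045, 0, 0, 11, 0, 0, 0, 0.015, 0, 0, 11, 0, 0, 0, 0, 0, 0, 11]
}}

```text
clock: 2.42
eef_pos: [489.7, -122.3, 100.7]
eef_rot: [-1.8, 1.57, 2.855]
wrist_force: [-0.8, -0.5, 0.5]
finger_gap: 10.5
```

Run:
```python
from h import *
cam("wrist","pics/w2.png")
```

```text
(no output)
```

View pics/w2.png

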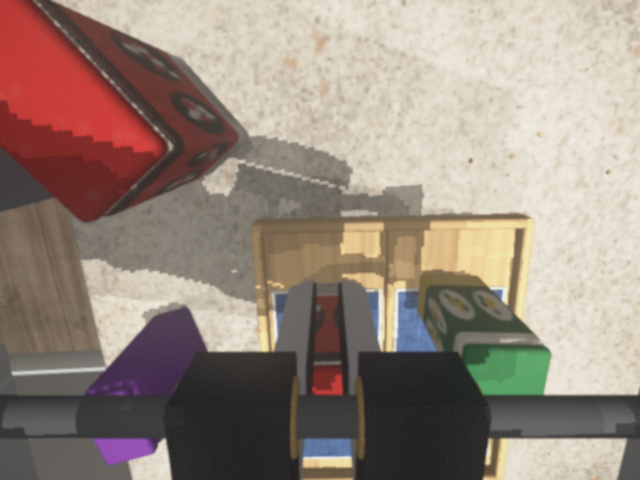

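The fingers stand behind the red tin, centred on it (near column 328), and are clear of the big red tin. I'll push now.

{"op": "apply_moves", "data": {
  "plan": [0, 0, 0, 0, 0, 0.012, 11, 0, 0, 0, 0, 0, 0.008, 11, 0, 0, 0, 0, 0, 0.008, 11, 0, 0, 0, 0, 0, 0.008, 11, 0, 0, 0, 0, 0, 0.006, 11]
}}

```text
clock: 3.1
eef_pos: [487.3, -164.4, 100.4]
eef_rot: [-1.932, 1.571, 2.723]
wrist_force: [0.8, -0.3, 0.2]
finger_gap: 10.7
```

Run:
```python
from h import *
cam("scene","pics/s3.png")
i=cv2.imread("pics/s3.png"); c=i[140:300,250:440]
cv2.imwrite("pics/s3z.png",cv2.resize(c,(713,600),interpolation=cv2.INTER_CUBIC))
```

```text
(no output)
```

View pics/s3z.png

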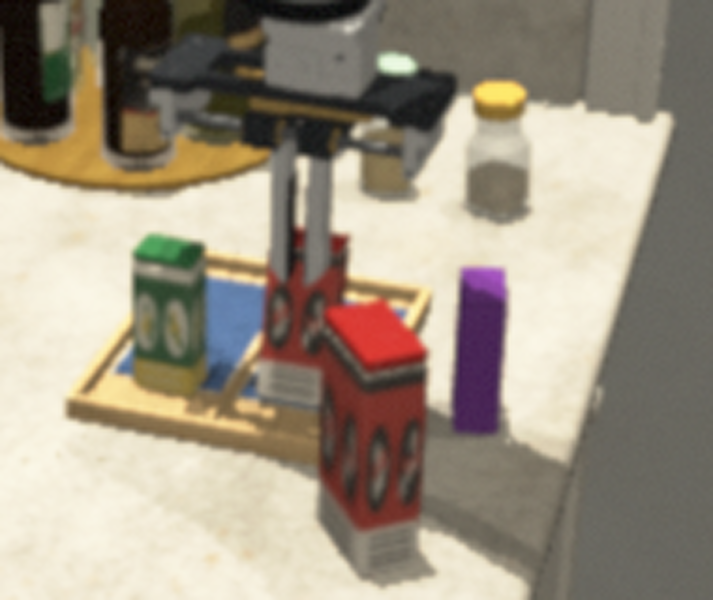

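The red tin is tipping straight along the lane, its lid about 20 mm forward and its near bottom edge lifted. I'll go on.

{"op": "apply_moves", "data": {
  "plan": [0, 0, 0, 0, 0, 0.007, 11, 0, 0, 0, 0, 0, 0.007, 11, 0, 0, 0, 0, 0, 0.006, 11, 0, 0, 0, 0, 0, 0, 11, 0, 0, 0, 0, 0, 0, 11]
}}

```text
clock: 3.78
eef_pos: [486.2, -183.7, 100.4]
eef_rot: [-2.718, 1.571, 1.937]
wrist_force: [0.0, 0.8, 0.9]
finger_gap: 10.3
```

Run:
```python
from h import *
cam("scene","pics/s4.png");cam("wrist","pics/w4.png")
i=cv2.imread("pics/s4.png"); c=i[140:300,250:440]
cv2.imwrite("pics/s4z.png",cv2.resize(c,(713,600),interpolation=cv2.INTER_CUBIC))
```

```text
(no output)
```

View pics/s4z.png

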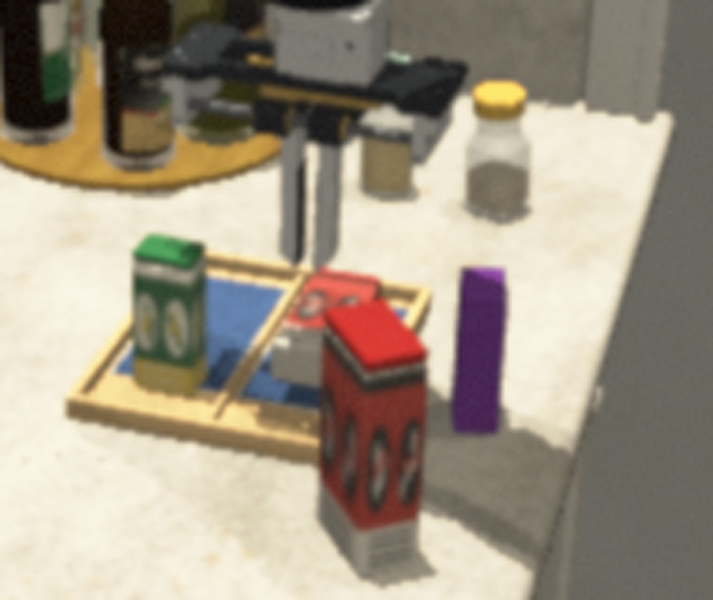

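View pics/w4.png

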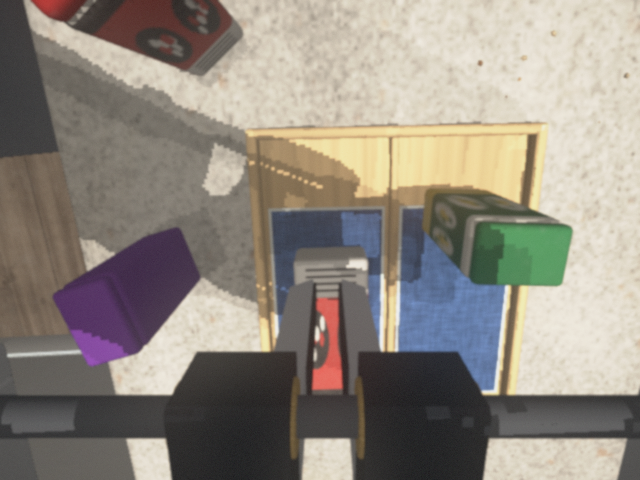

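The red tin has fallen flat, lid away, in the felt. Next I'll move behind the green one.

{"op": "apply_moves", "data": {
  "plan": [0, 0, 0, -0.035, 0, -0.035, 11, 0, 0, 0, 0, 0.04, -0.034, 11, 0, 0, 0, 0, 0.0454, 0, 11, 0, 0, 0, 0.043, 0, 0, 11, 0, 0, 0, 0, 0, 0, 11]
}}

```text
clock: 4.5
eef_pos: [573.9, -119.0, 89.7]
eef_rot: [-1.782, 1.565, 2.873]
wrist_force: [0.0, -0.5, -0.9]
finger_gap: 10.5
```

Run:
```python
from h import *
cam("wrist","pics/w5.png")
```

```text
(no output)
```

View pics/w5.png

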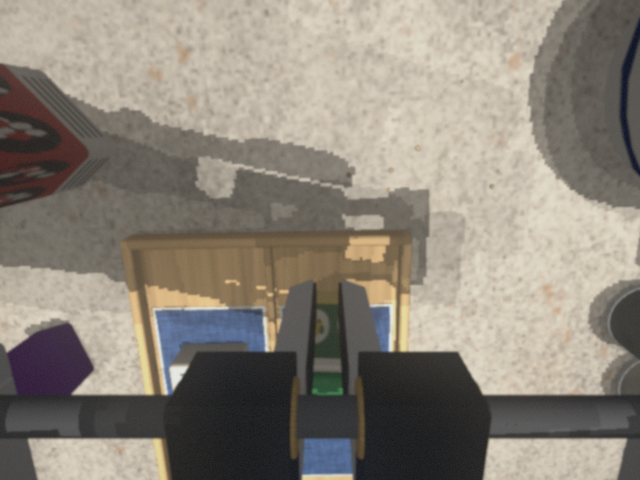

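The fingers are centred behind the green tin (column ~327). I'll push it the same way.

{"op": "apply_moves", "data": {
  "plan": [0, 0, 0, 0, 0, 0.015, 11, 0, 0, 0, 0, 0, 0.008, 11, 0, 0, 0, 0, 0, 0.008, 11, 0, 0, 0, 0, 0, 0.008, 11, 0, 0, 0, 0, 0, 0.007, 11]
}}

```text
clock: 5.18
eef_pos: [572.8, -166.3, 92.5]
eef_rot: [1.134, 1.571, -0.494]
wrist_force: [0.3, -0.8, 0.1]
finger_gap: 10.5
```

{"op": "apply_moves", "data": {
  "plan": [0, 0, 0, 0, 0, 0.006, 11, 0, 0, 0, 0, 0, 0.006, 11, 0, 0, 0, 0, 0, 0.004, 11, 0, 0, 0, 0, 0, 0, 11, 0, 0, 0, 0, 0, 0, 11]
}}

```text
clock: 5.8
eef_pos: [571.9, -181.5, 92.4]
eef_rot: [-1.777, 1.571, 2.878]
wrist_force: [0.8, -0.0, -0.1]
finger_gap: 9.8
```

Run:
```python
from h import *
cam("wrist","pics/w6.png");cam("scene","pics/s6.png")
i=cv2.imread("pics/s6.png"); c=i[140:300,250:440]
cv2.imwrite("pics/s6z.png",cv2.resize(c,(713,600),interpolation=cv2.INTER_CUBIC))
```

```text
(no output)
```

View pics/w6.png

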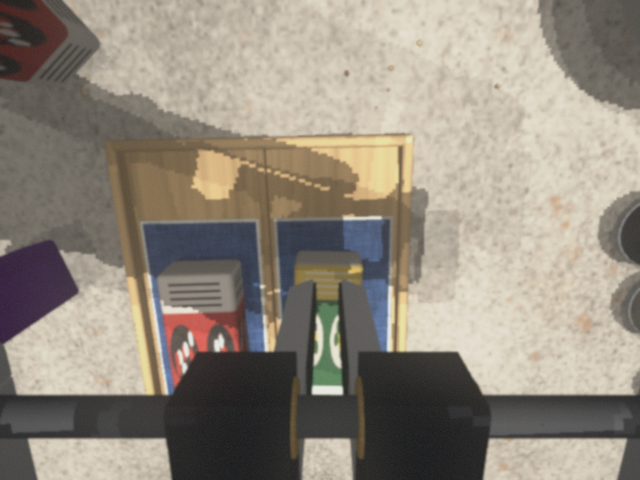

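View pics/s6z.png

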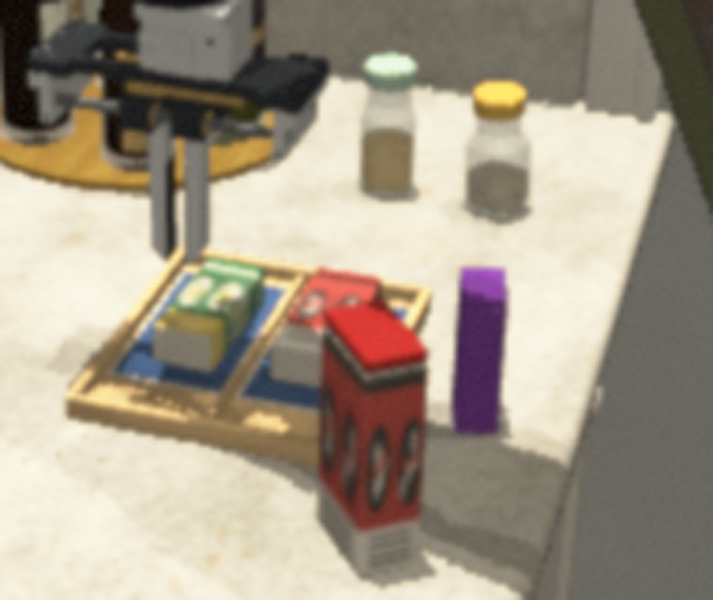

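{"op": "apply_moves", "data": {
  "plan": [0, 0, 0, -0.058, 0, 0, 11, 0, 0, 0, -0.055, 0, 0, 11, 0, 0, 0, 0, -0.057, 0.006, 11, 0, 0, 0, 0, -0.057, 0.006, 11, 0, 0, 0, 0, -0.057, 0.006, 11]
}}

```text
clock: 6.52
eef_pos: [398.4, -189.6, 205.4]
eef_rot: [0.957, 1.57, -0.67]
wrist_force: [0.6, -1.1, 0.9]
finger_gap: 10.4
```

{"op": "apply_moves", "data": {
  "plan": [0, 0, 0, 0, 0, 0, 11, 0, 0, 0, 0, 0, 0, 11]
}}

```text
clock: 6.78
eef_pos: [400.8, -190.0, 206.0]
eef_rot: [1.182, 1.569, -0.446]
wrist_force: [0.4, 0.3, -0.4]
finger_gap: 10.3
```

Run:
```python
from h import *
cam("wrist","pics/w7.png")
i=cv2.imread("pics/w7.png"); c=i[100:400,330:630]
cv2.imwrite("pics/w7z.png",cv2.resize(c,None,fx=2,fy=2,interpolation=cv2.INTER_CUBIC))
```

```text
(no output)
```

View pics/w7z.png

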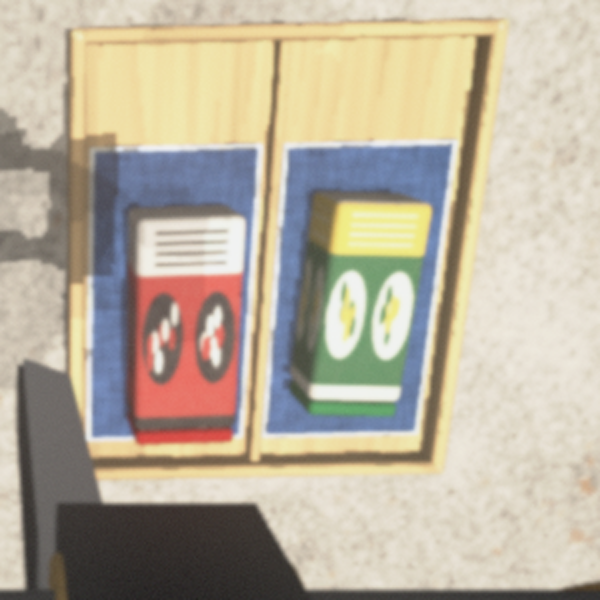

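Run:
```python
from h import *
K=load("pics/w7.png")
def z(n,u,v,h):
    p=bp(K,330+u/2,100+v/2,h);print(n,p.round(1)); return p
P={}
for n,pts,h in [("feltb",[(90,150),(262,146),(246,434),(87,441)],6),("felta",[(288,145),(459,142),(417,431),(264,434)],6),
 ("redtop",[(137,217),(245,214),(231,440),(134,443)],36),("redfoot",[(130,208),(240,206)],6),("greentop",[(325,204),(433,203),(395,412),(308,414)],36),("greenfoot",[(315,192),(408,192)],6)]:
    P[n]=np.array([z(n,u,v,h)[:2] for u,v in pts])
for f,t in(("feltb","redtop"),("felta","greentop")):
    F=P[f];x=(F[3]-F[0]+F[2]-F[1]);x/=np.linalg.norm(x);y=np.array([-x[1],x[0]]);c=F.mean(0)
    print(f,c,np.arctan2(x[1],x[0]),"\n",np.c_[(P[t]-c)@x,(P[t]-c)@y].round(1),"\n",np.c_[(F-c)@x,(F-c)@y].round(1))
```

```text
feltb [ 447.  -157.3    6. ]
feltb [ 526.8 -160.1    6. ]
feltb [ 523.4 -307.2    6. ]
feltb [ 441.7 -306.4    6. ]
felta [ 538.9 -160.3    6. ]
felta [ 618.  -163.5    6. ]
felta [ 611.1 -310.6    6. ]
felta [ 532.7 -307.7    6. ]
redtop [ 463.5 -183.9   36. ]
redtop [ 510.7 -185.3   36. ]
redtop [ 507.  -294.2   36. ]
redtop [ 461.1 -293.1   36. ]
redfoot [ 465.3 -185.8    6. ]
redfoot [ 517.3 -187.8    6. ]
greentop [ 545.4 -182.9   36. ]
greentop [ 592.4 -185.2   36. ]
greentop [ 583.6 -284.2   36. ]
greentop [ 542.8 -282.8   36. ]
greenfoot [ 552.5 -183.2    6. ]
greenfoot [ 596.3 -185.7    6. ]
feltb [ 484.76174363 -232.73847196] -1.6001586835030142 
 [[-48.2 -22.7]
 [-48.2  24.5]
 [ 60.8  24. ]
 [ 61.  -21.9]] 
 [[-74.3 -39.9]
 [-73.8  39.9]
 [ 73.3  40.8]
 [ 74.9 -40.8]]
felta [ 575.15879854 -235.54021786] -1.6152874128836474 
 [[-51.3 -32.1]
 [-51.1  15. ]
 [ 48.2  10.6]
 [ 48.7 -30.2]] 
 [[-73.5 -39.6]
 [-73.8  39.6]
 [ 73.4  39.2]
 [ 74.  -39.2]]
```

Run:
```python
from h import *
cam("scene","pics/s8.png")
i=cv2.imread("pics/s8.png"); c=i[140:400,240:440]
cv2.imwrite("pics/s8z.png",cv2.resize(c,None,fx=2.3,fy=2.3,interpolation=cv2.INTER_CUBIC))
K=load("pics/w7.png"); print(bp(K,330+290/2,100+377/2,6))
```

```text
[ 544.68816186 -276.80829002    6.        ]
```

View pics/s8z.png

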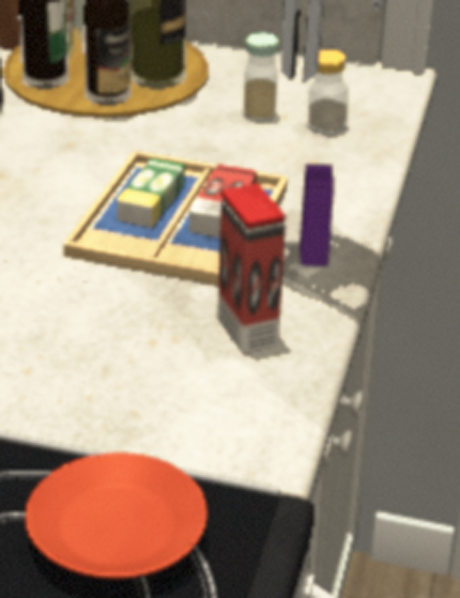

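Both tins lie flat inside their strips, and the jars, dish, big red tin and purple tin stand as before. I'll hand in.

```bash
python3 -c "
from cell import ticket,readout
print(readout.read_state()['clock'],ticket.sign_off())"
```

```text
the job is handed in; nothing more can be done
6.875 None
```

I pushed the red tin and then the green one over along their lanes with the nearly shut fingers. Both now lie flat on a broad face, lid away from where they stood, inside their blue felt strips. I handed the job in at 6.9 s.

- **Red tin:** in the last wrist picture it spans about -48 to +61 mm along its strip (limits ±75) and ±24 mm across (limits ±40).
- **Green tin:** it spans about -51 to +49 mm along its strip and -32 to +15 mm across, so its smallest margin is about 8 mm. I measured its length and width about 4 mm off the true 103 and 43 mm, which is less than that margin.
- **Everything else:** in the last scene picture the jars, the orange dish, the large red tin and the purple look-alike stand as before. The gripper had been lifted clear. The force readings I saw stayed near 1 N.

I did not check the final layout with the top camera.

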